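# Reset the tripped over-temperature cut-out of a dry-block heater

### The job

The over-temperature cut-out of the dry-block heater has tripped. With your fingertips push the sliding cover aside to open the well beneath it, reach into the well and press the sunken reset button until it latches down, then push the cover fully shut again so that spills stay out. Only touch and push, never grip or lift anything; do not lean hard on the heater, leave the limit dial as it is set, and leave the tubes in the block and the things beside the heater where they are.

Things in the scene. Friction and masses are not known exactly. Their poses are not given: they have to be found in the camera images.
- dry_bath: dry-block heater, a white bench instrument fixed to the table, 220 mm deep (x) by 240 wide (y). Origin: centre of the underside; x to its back, y to its left seen from the front, z up. Its front 100 mm (x -110 to -10) is a flat deck, top at z = 62 mm; behind, housing and tube block rise to 94 mm. On the deck: the reset well with sliding cover (right) and the limit dial (left).
- well_mouth (a point): centre of the reset well's mouth, level with the deck, at (-57, -65, 62) mm in the heater's frame, same axes. A recess 38 mm (x) by 46 mm (y), floor 20 mm down; closed fingers turned with the heater fit in. Guide rails of the cover run along y, 26-31 mm either side of here in x, 7 mm high, from 33 mm on the -y side to 92 mm on the +y side, joined there by 4 mm high stop bars.
- reset_top (a point): centre of the top face of the reset button, a round black button 15 mm across standing up at the middle of the well. Tripped (out) its top is 9 mm below the well's mouth (53 mm above the table); latched it is 15 mm below (47 mm above the table).
- cutout_reset (a joint): travel of the reset button, m: 0 = tripped (out), 0.006 = fully in and latched, a hard stop; pressing down increases it. An over-centre spring resists with about 3 N at first, gives way past half travel and snaps the button in, where it stays.
- well_cover (a joint): travel of the sliding cover, m: 0 = fully shut over the well, 0.059 = fully open; it slides along the heater's +y to open (towards the dial) and -y to shut, with about 2 N of friction, and stays where it is left. It starts 0 to 0.010, nearly shut. Hard stop at either end.
- cover_rib (a point): centre of the top of the cover's push rib, moving with the cover; axes as the heater's. The cover is a grey plate 50 mm (x) by 60 mm (y), 4 mm thick, top at z = 66.5 mm in the heater's frame. The rib stands across its middle: 36 mm long in x, 10 mm thick in y, its top 14 mm above the plate (z = 80.5 mm).
- dial_pointer (a point): outer end of the pointer mark on top of the temperature-limit dial, 12.5 mm from the dial's axis. The dial is a black knob 36 mm across at the skirt and 17 mm high, on the deck, its axis at (-60, +88) mm in the heater's frame; it turns easily and must stay as it is set.
- tube15_0: loose 15 mL sample tube with a cap, 19 mm wide, 100 mm tall, standing in a hole of the heater's block with its upper 40 mm above the block (top about 0.134 m high); origin at the centre of its foot. Only a bystander: do not touch.
- tube15_1: loose 15 mL sample tube with a cap, 19 mm wide, 100 mm tall, standing in a hole of the heater's block with its upper 40 mm above the block (top about 0.134 m high); origin at the centre of its foot. Only a bystander: do not touch.
- tube15_2: loose 15 mL sample tube with a cap, 19 mm wide, 100 mm tall, standing in a hole of the heater's block with its upper 40 mm above the block (top about 0.134 m high); origin at the centre of its foot. Only a bystander: do not touch.
- petri_0: loose petri dish with lid, 90 mm across, 15 mm high, on the table to the left of the heater; origin at the centre of its underside. Bystander.
- petri_1: an equal petri dish, stacked on the first one. Bystander.
- marker_b: loose felt marker, 136 mm long, 13 mm thick, lying on the table along the right side of the heater; origin below its middle. Bystander.

How it is judged:
By the outcome, as a careful person would: the job done as asked, in the order asked, and still so for the second after the job is handed in, with the robot touching nothing.
It also fails if it takes over 48 s, if anything falls off the work surface, if the arm or the gripper's body presses on something with over 40 N, if the wrist force passes 120 N, or if a joint passes its speed limit or range.

### The arm

A 7-joint arm with a two-finger parallel gripper is mounted at the origin on a cart in front of the work surface, level with it; the furniture and walls round the work are solid. World frame = base frame: x ahead of the robot, y to its left, z up, the work surface at z = 0. Lengths are in m, angles in rad, forces in N, time in s.
With the tool pointing down it reaches from about 0.425 to 0.95 m from the base axis. Payload 4.7 kg.
Tool frame: the origin (TCP) lies at the very end of the fingers, on their centre line; the grasp point (between the pads) lies manip.hold_point_z behind it (manip.hold_point_z is the distance from the TCP to the grasp point, in m); z points along the fingers, y is the line along which they close (so a half turn about z gives the same grasp; the last joint's range is limited). The gripper opens to 87 mm and grips with 3 to 60 N. Pads are 19 mm wide; open, the fingers measure 117 mm over their backs; the gripper's body (75 mm by 190 mm) begins 51 mm behind the grasp point.
Start: joints at [1.161, 0.469, -0.049, 1.532, 0.024, 1.141, -0.082], TCP at [0.251, -0.627, 0.201] pointing down, gripper open.
Joint ranges: [-2.59, 2.59], [-0.33, 1.99], [-1.39, 1.29], [0.1, 2.45], [-1.04, 4.18], [0.21, 1.99], [-2.66, 2.66]. Speed limits (rad/s): [2.57, 2.57, 3.14, 3.14, 3.14, 3.14, 3.14].

### API

Orientations are given as a rotation vector (axis times angle).
In Python, from workcell import telemetry, grab_frame, manip gives the robot as it stands.
- The arm moves only by the tool arm_command, never from a script. Its argument "plan" is a list that holds one entry, the list of rows, each a list of 5 numbers: the opening, from 0 (shut) to 1 (fully open), then the shift along the world's x, y, z in cm, then the turn about the world's z in degrees. In form: [[[gripper, x, y, z, twist], ...]]. A call has 1 to 12 rows; each row shifts and turns the commanded pose from where the row before left it; what a row does not reach is not made up. A row lasts 1/8 s, in which the tool goes at most 62.5 mm and 10.7 degrees, less where a joint would pass 70% of its speed; a pose out of reach is approached as far as the arm can. A call with a gripper value outside its range is refused whole. The fingers move at their own pace and stop on an object; "force" is the grip in N (left out, the last holds). Time passes only in rows, so rows that do not move let the fingers close. It gives the time, the measured TCP pose, the force, the opening and the grip force at its end, in the units of the state.
- telemetry.sense(): the state, without advancing time (a new reading comes with each control period).
- grab_frame(name): name is "scene" or "top"; returns a dict with "img" (420x560x3 uint8, red, green, blue), "K" (3x3 intrinsics, pixels), "origin" and "rotation" of the camera in the world. Camera axes: x right, y down, z forward; pixel columns grow to the right and rows downward; lengths in m; the calibration is good to about 2 mm. A picture is of the moment at which its call begins. There is no depth.
- manip.close_job(): hands the job in; it is judged then, once.
The state is a dict: "t": time; "joint_pos": joint angles; "joint_vel": joint speeds; "effort": joint torques, N m; "ee_pos": TCP position; "tool_rot": TCP orientation; "force": force on the tool from outside, world axes, zero at the start; "moment": the same for the moment, N m; "width": opening from 0.0 (shut) to 1.0 (fully open); "finger_force": force on a finger pad.
Only numpy, scipy, OpenCV 4.12 (cv2) and the standard library are available. Lean on these libraries where they do the work, as an engineer would, in place of code of your own. Each camera call takes 0.05 s, during which the arm holds its last target. There are 200 camera calls.

## Working session

There is one attempt and no reset: what is moved stays moved. The work goes in short steps, Python scripts to look and compute and a tool call to move; the robot and the scene stay as the last step left them, time stands still between calls to the robot, and variables do not carry over. Pictures are saved under pics/ and viewed, at most 10 in all, crops included, and the job is handed in when it is done.

Besides the shell and the picture viewer there is one more tool, called after "Request:" as a command line: name --argument value ..., lists and objects as JSON in quotes. arm_command: Moves the arm, as the interface text tells. Its arguments: {"type":"object","properties":{"plan":{"type":"array"},"force":{"type":"number"}},"required":["plan"]}

```bash
mkdir -p pics; ls
python3 - <<'E'
from workcell import telemetry, grab_frame, manip
import cv2,numpy as np
for n in("scene","top"):
    f=grab_frame(n); cv2.imwrite(f"pics/{n}0.png",f["img"][:,:,::-1]); np.savez(n+"0.npz",**f)
    print(n,f["K"].tolist(),f["origin"],f["rotation"].tolist())
s=telemetry.sense(); print(s); print(manip.hold_point_z)
E
```

```text
pics
scene [[491.9066297541197, 0.0, 278.01098180909906], [0.0, 491.9066297541197, 213.97810083448945], [0.0, 0.0, 1.0]] [-0.03635114  0.40208112  0.46006166] [-1.0002306906968657, 2.1532413759787206, -1.3196227013844877]
top [[472.03931905628986, 0.0, 277.23856652326543], [0.0, 472.03931905628986, 213.7538140202864], [0.0, 0.0, 1.0]] [ 0.36444296 -0.09322126  1.00800401] [-1.9789794596998374, 2.251009921359741, -0.2216395904988569]
{'t': 0.1, 'joint_pos': array([ 1.16109526,  0.46939081, -0.04862211,  1.53356537,  0.0241191 ,
        1.14102453, -0.08226683]), 'joint_vel': array([ 0.00248294, -0.00323778, -0.00015905, -0.00098014, -0.00086982,
        0.0014764 , -0.00199022]), 'effort': array([ 1.34718139e-03, -5.09169745e+01, -8.03606026e-02, -2.36827397e+01,
       -6.13433006e-02,  3.44545010e-02,  8.42326563e-05]), 'ee_pos': array([ 0.25067776, -0.62609875,  0.20038812]), 'tool_rot': array([-3.08306826e+00, -5.94366424e-01,  6.40496485e-04]), 'force': array([ 0.92777788, -0.37842198,  0.21781771]), 'moment': array([0.01185852, 0.03458024, 0.01506824]), 'finger_force': 0.0, 'width': 1.0012907691508142}
0.0187
```

View pics/top0.png

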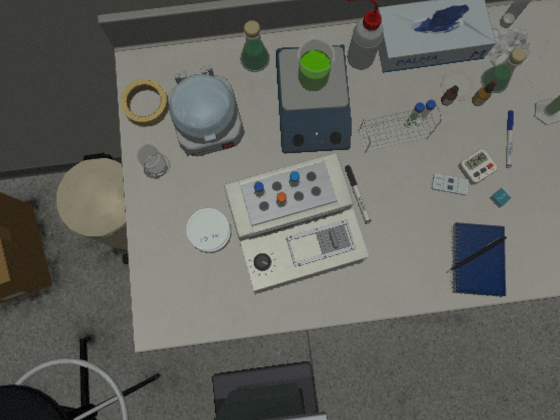

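View pics/scene0.png

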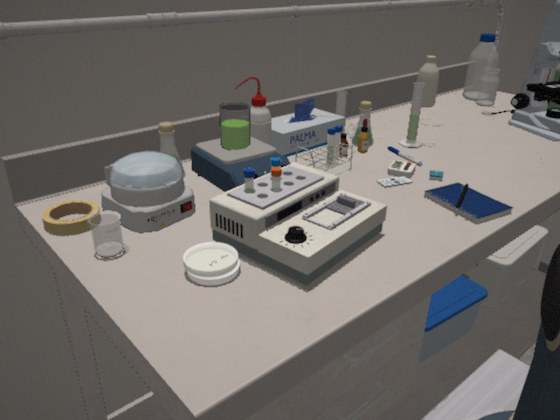

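The top view shows the heater at about (300,222), its cover near (335,238), the dial at (262,262), the petri dishes at (209,230) and the marker at (358,195). The scene view shows the heater from its left. I'll zoom in on both.

Run:
```python
import cv2,numpy as np
a=cv2.imread("pics/top0.png")[205:295,235:375]; b=cv2.imread("pics/scene0.png")[165:270,205:395]
cv2.imwrite("pics/topc.png",cv2.resize(a,None,fx=5.5,fy=5.5,interpolation=cv2.INTER_CUBIC))
cv2.imwrite("pics/scenec.png",cv2.resize(b,None,fx=4,fy=4,interpolation=cv2.INTER_CUBIC))
```

```text
(no output)
```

View pics/topc.png

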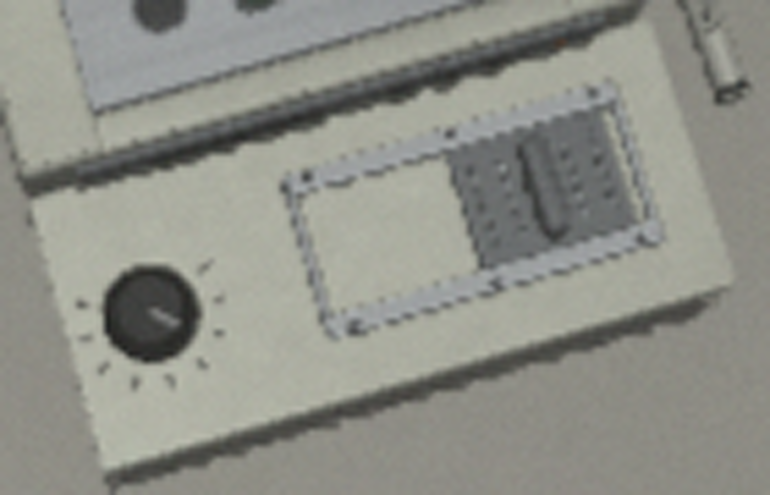

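View pics/scenec.png

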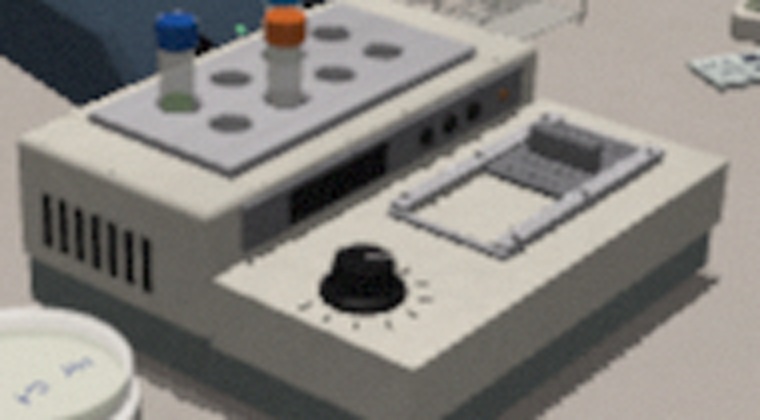

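```bash
cat > h.py <<'E'
import numpy as np,cv2
def ray(f,uv,z):
    R=cv2.Rodrigues(np.array(f["rotation"]))[0]; d=R@np.linalg.inv(f["K"])@np.array([*uv,1.]); o=f["origin"]
    return o+d*(z-o[2])/d[2]
def fit(M,W):
    M=np.array(M);W=np.array(W);a=M.mean(0);b=W.mean(0);m=M-a;w=W-b
    th=np.arctan2((m[:,0]*w[:,1]-m[:,1]*w[:,0]).sum(),(m*w).sum())
    R=np.array([[np.cos(th),-np.sin(th)],[np.sin(th),np.cos(th)]]); t=b-R@a
    return th,R,t,(W-(M@R.T+t))*1e3
E
python3 - <<'E'
from h import *
np.set_printoptions(precision=4,suppress=True)
m=[(-110,120,62),(-110,-120,62),(-26,27,69),(-88,27,69),(-88,-98,69),(-26,-98,69),(-60,88,79)]
P={"top":([(107,470),(733,280),(285,187),(335,330),(660,238),(612,85),(152,312)],5.5,(235,205)),
"scene":([(412,367),(727,162),(390,212),(505,258),(663,155),(548,115),(360,254)],4,(205,165))}
for n,(px,s,o) in P.items():
    f=dict(np.load(n+"0.npz")); uv=(np.array(px)+.5)/s-.5+o
    W=[ray(f,p,q[2]/1e3)[:2] for p,q in zip(uv,m)]
    th,R,t,r=fit([(q[0]/1e3,q[1]/1e3) for q in m],W); print(n,np.degrees(th),t,"\n",r.round(1).tolist())
    print("well",R@[-.057,-.065]+t)
    for q in ([(522,140),(545,137),(568,230),(545,237)] if n=="top" else [(533,124),(600,152)]):
        w=ray(f,(np.array(q)+.5)/s-.5+o,.0805)[:2]; print("rib",R.T@(w-t)*1e3)
    if n=="top":
        for q in [(448,152),(482,268),(602,112),(634,222)]:
            w=ray(f,(np.array(q)+.5)/s-.5+o,.0665)[:2]; print("plate",R.T@(w-t)*1e3)
        for q in [(152,312),(180,325)]: w=ray(f,(np.array(q)+.5)/s-.5+o,.079)[:2]; print("dial",R.T@(w-t)*1e3)
E
```

```text
top 9.378269830092783 [ 0.5356 -0.1475] 
 [[1.4, -0.8], [1.1, 1.3], [-3.9, 0.4], [3.3, -0.6], [0.9, 1.1], [-2.2, -0.5], [-0.5, -0.8]]
well [ 0.49   -0.2209]
rib [-39.6701 -58.444 ]
rib [-41.0218 -66.7494]
rib [-75.6082 -64.1475]
rib [-75.634  -55.4542]
plate [-34.2737 -33.1873]
plate [-78.5452 -32.073 ]
plate [-36.4018 -91.9553]
plate [-78.4766 -90.3078]
dial [-60.668   87.3072]
dial [-68.0111  79.0273]
scene 8.844723905224889 [ 0.5318 -0.1438] 
 [[4.1, -5.2], [2.4, -1.8], [-5.8, 3.5], [-3.7, 4.1], [-1.5, 2.1], [-0.4, 1.6], [4.9, -4.3]]
well [ 0.4855 -0.2168]
rib [-39.777  -62.3914]
rib [-78.2274 -58.2379]
```

Request:
arm_command --plan '[[[0, 2, 3.2, 0, -1], [0, 2, 3.2, 0, -1], [0, 2, 3.2, 0, -1], [0, 2, 3.2, 0, -1], [0, 2, 3.2, 0, -1], [0, 2, 3.2, 0, -1], [0, 2, 3.2, 0, -1], [0, 2, 3.2, 0, -1], [0, 2, 3.2, 0, -1], [0, 2, 3.2, 0, -1], [0, 2, 3.2, 0, -1], [0, 2, 3.2, 0, -1.6]]]' --force 10

```text
t: 1.6
ee_pos: [0.4911, -0.2415, 0.201]
tool_rot: [-3.131, -0.251, 0.001]
force: [0.6, -0.5, -0.8]
width: 0.006
finger_force: 0.0
```

Request:
arm_command --plan '[[[0, 0.1, -0.1, -4, 0], [0, 0, 0, -4, 0], [0, 0, 0, -2, 0], [0, 0, 0, -1, 0], [0, 0, 0, -1, 0], [0, 0, 0, -0.5, 0], [0, 0, 0, -0.3, 0], [0, 0, 0, 0, 0], [0, 0, 0, 0, 0]]]'

```text
t: 2.72
ee_pos: [0.4922, -0.2438, 0.0738]
tool_rot: [3.131, 0.252, 0.001]
force: [-0.1, 0.1, 0.8]
width: 0.005
finger_force: 0.0
```

Run:
```python
from workcell import grab_frame
import cv2
b=grab_frame("scene")["img"][130:270,205:395,::-1]
cv2.imwrite("pics/s1.png",cv2.resize(b,None,fx=4,fy=4,interpolation=cv2.INTER_CUBIC))
```

```text
(no output)
```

View pics/s1.png

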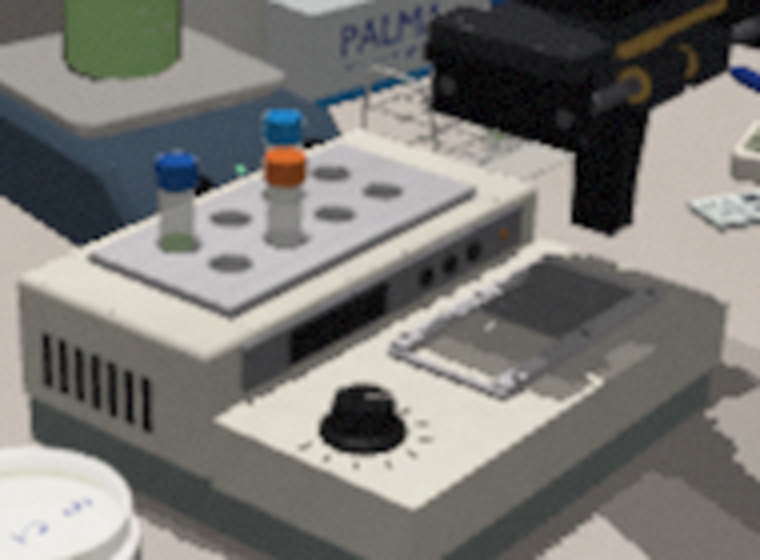

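The picture shows the fingertip at crop (605,232), which looks higher or farther than I expected. I'll check it by projection.

Run:
```python
from h import *
from workcell import telemetry
s=telemetry.sense(); print(s["ee_pos"],s["t"],s["force"])
for n in("scene","top"):
    f=dict(np.load(n+"0.npz")); R=cv2.Rodrigues(f["rotation"])[0]
    for p in (s["ee_pos"],[.489,-.22,.062],[.4898,-.216,.0805]):
        q=f["K"]@R.T@(np.array(p)-f["origin"]); q=q[:2]/q[2]; print(n,q,(q-[205,130])*4)
```

```text
[ 0.49218195 -0.24375973  0.07372462] 2.775 [-0.10787402  0.05273349  0.06888811]
scene [353.54418847 196.06066776] [594.17675388 264.24267105]
scene [345.60730587 205.94931635] [562.42922346 303.79726539]
scene [344.57406632 197.23614804] [558.29626527 268.94459218]
top [346.09170222 235.32786205] [564.36680889 421.3114482 ]
top [333.91721501 239.26009706] [515.66886003 437.04038825]
top [332.91167381 237.75468698] [511.64669524 431.01874793]
```

Run:
```python
from workcell import grab_frame
import cv2,numpy as np
o=[]
for n,(r,c) in {"scene":(160,320),"top":(200,300)}.items():
    b=grab_frame(n)["img"][r:r+75,c:c+65,::-1]
    b=(255*(b/255.)**.5).astype(np.uint8)
    o.append(cv2.resize(b,None,fx=6,fy=6,interpolation=cv2.INTER_NEAREST))
cv2.imwrite("pics/z1.png",np.hstack(o))
```

```text
(no output)
```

View pics/z1.png

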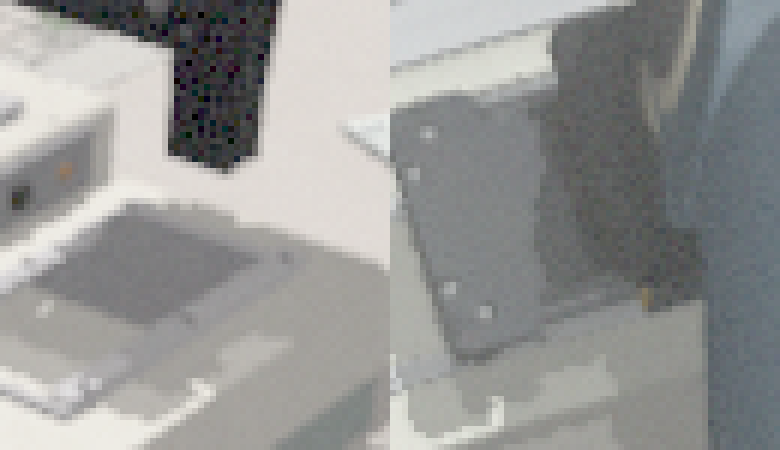

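Request:
arm_command --plan '[[[0, -0.08, 0.5, 0, 0], [0, -0.08, 0.5, 0, 0], [0, -0.08, 0.5, 0, 0], [0, 0, 0, 0, 0], [0, 0, 0, 0, 0]]]'

```text
t: 3.5
ee_pos: [0.4896, -0.2287, 0.0734]
tool_rot: [3.131, 0.253, 0.0]
force: [0.2, -0.5, 0.2]
width: 0.004
finger_force: 0.0
```

Run:
```python
from h import *
f=dict(np.load("scene0.npz"))
for z in(.062,.074,.09):print(ray(f,(355.8,188.3),z))
```

```text
[ 0.52942517 -0.2939287   0.062     ]
[ 0.51236923 -0.27294673  0.074     ]
[ 0.48962798 -0.24497077  0.09      ]
```

No contact, and the ray puts the tip at z ≈ 0.089. So the closed fingertips really sit about 15 mm above the reported TCP. I'll back off and lower carefully by force.

Request:
arm_command --plan '[[[0, 0.16, -1.0, 0, 0], [0, 0.1, -0.6, 0, 0], [0, 0, 0, -0.5, 0], [0, 0, 0, -0.4, 0], [0, 0, 0, -0.2, 0], [0, 0, 0, 0, 0]]]'

```text
t: 4.25
ee_pos: [0.492, -0.2443, 0.0621]
tool_rot: [-3.131, -0.253, 0.001]
force: [0.2, 0.2, 0.2]
width: 0.004
finger_force: 0.0
```

Run:
```python
from workcell import grab_frame,manip
from h import *
print(manip.hold_point_z)
f=grab_frame("scene");im=f["img"]
b=im[150:235,300:400,::-1]
cv2.imwrite("pics/z2.png",cv2.resize((255*(b/255.)**.5).astype(np.uint8),None,fx=6,fy=6,interpolation=cv2.INTER_NEAREST))
```

```text
0.0187
```

View pics/z2.png

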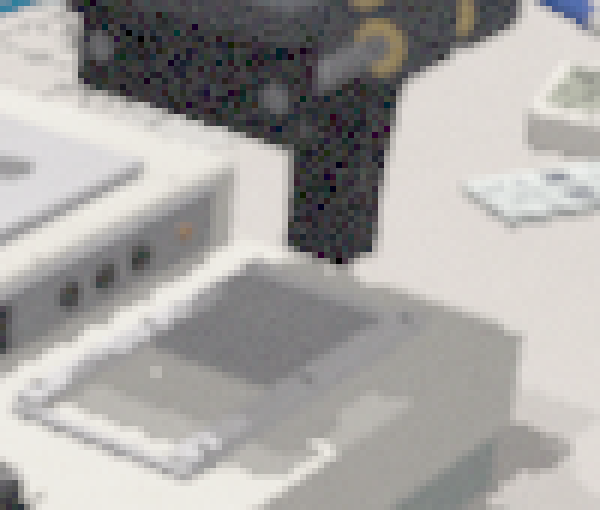

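The tip at zoom (340,264) is now at about z = 0.077 with no contact. I'll lower 5 mm more and push.

Request:
arm_command --plan '[[[0, 0, 0, -0.3, 0], [0, 0, 0, -0.2, 0], [0, 0, 0, 0, 0]]]'

```text
t: 4.68
ee_pos: [0.492, -0.2446, 0.0572]
tool_rot: [-3.131, -0.253, 0.001]
force: [-0.2, 0.1, -0.2]
width: 0.008
finger_force: 0.0
```

Request:
arm_command --plan '[[[0, -0.08, 0.5, 0, 0], [0, -0.08, 0.5, 0, 0], [0, -0.08, 0.5, 0, 0], [0, 0, 0, 0, 0]]]'

```text
t: 5.18
ee_pos: [0.4897, -0.2293, 0.0575]
tool_rot: [3.131, 0.253, 0.0]
force: [-0.3, -0.9, 0.6]
width: 0.009
finger_force: 0.0
```

Request:
arm_command --plan '[[[0, -0.08, 0.5, 0, 0], [0, -0.08, 0.5, 0, 0], [0, -0.08, 0.5, 0, 0]]]'

```text
t: 5.55
ee_pos: [0.4874, -0.2145, 0.0575]
tool_rot: [3.131, 0.252, 0.001]
force: [0.0, -3.4, -0.3]
width: 0.006
finger_force: 1.1
```

Run:
```python
from workcell import grab_frame,manip
from h import *
o=[]
for n,(r,c) in {"scene":(155,300),"top":(205,290)}.items():
    b=grab_frame(n)["img"][r:r+75,c:c+65,::-1]
    b=(255*(b/255.)**.5).astype(np.uint8)
    o.append(cv2.resize(b,None,fx=6,fy=6,interpolation=cv2.INTER_NEAREST))
cv2.imwrite("pics/z3.png",np.hstack(o))
```

```text
(no output)
```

View pics/z3.png

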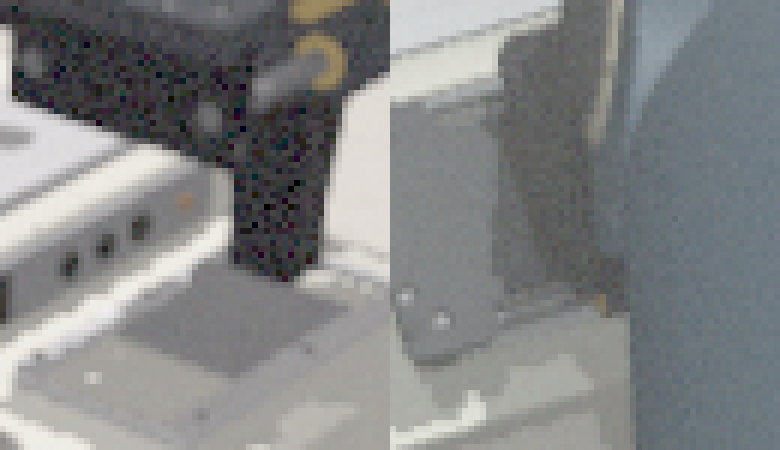

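Now in contact: 3.4 N against the push. Continuing.

Request:
arm_command --plan '[[[0, -0.08, 0.5, 0, 0], [0, -0.08, 0.5, 0, 0], [0, -0.08, 0.5, 0, 0], [0, -0.08, 0.5, 0, 0], [0, -0.08, 0.5, 0, 0], [0, -0.08, 0.5, 0, 0]]]'

```text
t: 6.4
ee_pos: [0.4825, -0.1843, 0.0574]
tool_rot: [3.131, 0.253, 0.0]
force: [1.2, -1.7, 0.7]
width: 0.006
finger_force: 1.1
```

```bash
cat > edge.py <<'E'
# sample scene intensity along heater y through x=-70 at plate height
from workcell import grab_frame,telemetry
from h import *
def prof(n,xh,z,ys):
    f=grab_frame(n);R=cv2.Rodrigues(f["rotation"])[0];g=f["img"].mean(2).astype(np.float32);o=[]
    for y in ys:
        c,s=np.cos(.1615),np.sin(.1615);dx,dy=(xh+57)/1e3,(y+65)/1e3
        p=np.array([.489+c*dx-s*dy,-.220+s*dx+c*dy,z]);q=f["K"]@R.T@(p-f["origin"]);q=q[:2]/q[2]
        o.append(int(cv2.getRectSubPix(g,(1,1),(float(q[0]),float(q[1])))[0,0]))
    return o
E
python3 - <<'E'
from edge import *
ys=range(-40,30,4)
print(list(ys))
for x in(-45,-57,-70):print(x,prof("scene",x,.0665,ys),prof("top",x,.0665,ys))
E
```

```text
[-40, -36, -32, -28, -24, -20, -16, -12, -8, -4, 0, 4, 8, 12, 16, 20, 24, 28]
-45 [43, 61, 66, 63, 64, 66, 62, 63, 63, 62, 64, 62, 61, 64, 64, 79, 98, 94] [54, 55, 52, 54, 56, 48, 47, 45, 46, 39, 35, 35, 34, 36, 42, 43, 62, 66]
-57 [52, 61, 65, 63, 64, 66, 61, 64, 64, 63, 63, 61, 62, 61, 63, 75, 96, 94] [53, 52, 56, 51, 54, 52, 48, 44, 43, 45, 37, 36, 36, 34, 42, 44, 45, 58]
-70 [68, 63, 63, 61, 62, 62, 64, 63, 61, 61, 63, 63, 65, 61, 61, 73, 93, 95] [55, 56, 55, 55, 51, 52, 49, 47, 45, 43, 42, 37, 34, 36, 42, 43, 41, 56]
```

Request:
arm_command --plan '[[[0, -0.03, 0.2, 0, 0], [0, -0.03, 0.2, 0, 0], [0, 0, 0.1, 0, 0], [0, 0, 0, 0, 0]]]'

```text
t: 7.2
ee_pos: [0.4816, -0.1797, 0.0572]
tool_rot: [3.131, 0.252, -0.001]
force: [-1.2, -1.5, -0.5]
width: 0.005
finger_force: 0.9
```

Request:
arm_command --plan '[[[0, -0.03, 0.2, 0, 0], [0, -0.02, 0.15, 0, 0], [0, 0, 0, 0, 0]]]'

```text
t: 7.58
ee_pos: [0.4812, -0.1767, 0.0573]
tool_rot: [3.131, 0.252, -0.0]
force: [-0.7, -4.7, -1.0]
width: 0.002
finger_force: 2.0
```

Request:
arm_command --plan '[[[0, -0.02, 0.15, 0, 0], [0, 0, 0.1, 0, 0], [0, 0, 0, 0, 0]]]'

```text
t: 7.95
ee_pos: [0.4811, -0.1765, 0.0574]
tool_rot: [3.128, 0.25, 0.001]
force: [0.3, -8.5, -4.2]
width: 0.01
finger_force: 4.4
```

The cover is at its open stop. I'll retreat and look for the button.

Request:
arm_command --plan '[[[0, 0.15, -0.9, 0, 0], [0, 0, 0, 3, 0], [0, 0, 0, 4, 0], [0, 0.5, -3, 2, 0], [0, 1, -5.5, 0, 0], [0, 1, -5.5, 0, 0], [0, 1, -5, 0, 0], [0, 0, 0, 0, 0]]]'

```text
t: 8.95
ee_pos: [0.5176, -0.3767, 0.147]
tool_rot: [3.131, 0.243, 0.001]
force: [-0.2, -0.1, -0.1]
width: 0.006
finger_force: 0.0
```

Run:
```python
from workcell import grab_frame
from h import *
o=[]
for n,(r,c) in {"scene":(165,300),"top":(205,280)}.items():
    f=grab_frame(n); np.savez(n+"1.npz",**f); b=f["img"][r:r+80,c:c+80,::-1]
    b=(255*(b/255.)**.6).astype(np.uint8)
    o.append(cv2.resize(b,None,fx=5,fy=5,interpolation=cv2.INTER_CUBIC))
cv2.imwrite("pics/z4.png",np.hstack(o))
```

```text
(no output)
```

View pics/z4.png

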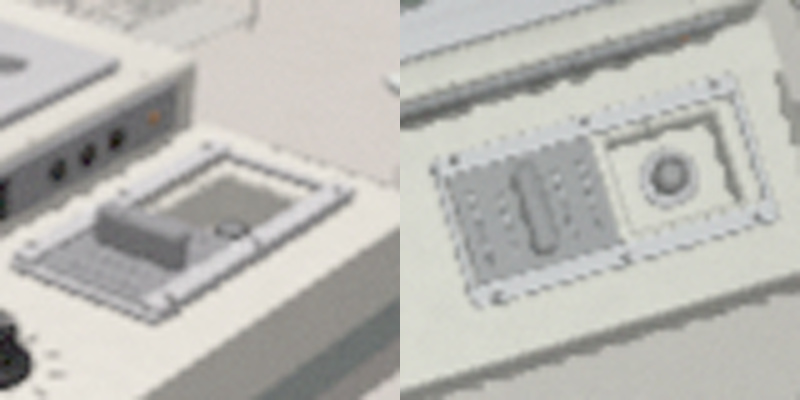

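The cover is fully open. The button shows at the top panel (668,176), and the rib is at (535,208).

Run:
```python
from h import *
np.set_printoptions(precision=4,suppress=True)
f=dict(np.load("top1.npz"))
u=lambda p:(np.array(p)-[400,0]+.5)/5-.5+[280,205]
m=[(-26,27,69),(-88,27,69),(-88,-98,69),(-26,-98,69),(-57,-65,53),(-57,-6,80.5)]
px=[(435,163),(478,307),(772,222),(730,78),(668,176),(535,208)]
W=[ray(f,u(p),q[2]/1e3)[:2] for p,q in zip(px,m)]
th,R,t,r=fit([(q[0]/1e3,q[1]/1e3) for q in m],W);print(np.degrees(th),t,r.round(1).tolist(),"well",R@[-.057,-.065]+t,"button",W[4],"rib",W[5])
f=dict(np.load("scene1.npz"));print("scene rib",ray(f,(np.array([143,225])+.5)/5-.5+[300,165],.0805))
print("scene button?",ray(f,(np.array([232,228])+.5)/5-.5+[300,165],.053))
```

```text
8.685871459713594 [ 0.5352 -0.1473] [[-1.0, -0.9], [0.8, -0.9], [0.5, 1.6], [-0.8, -0.3], [0.6, 0.6], [0.0, -0.1]] well [ 0.4887 -0.2202] button [ 0.4893 -0.2196] rib [ 0.4798 -0.1619]
scene rib [ 0.4739 -0.1573  0.0805]
scene button? [ 0.4885 -0.2215  0.053 ]
```

Request:
arm_command --plan '[[[0, -0.9, 5.2, 0, 0], [0, -1, 5.3, 0, 0], [0, -1, 5.2, 0, 0], [0, 0, 0, -3, 0], [0, 0, 0, -3, 0], [0, 0, 0, -2, 0], [0, 0, 0, 0, 0]]]'

```text
t: 9.93
ee_pos: [0.4877, -0.2129, 0.0664]
tool_rot: [-3.128, -0.257, 0.004]
force: [-0.3, 0.3, 0.9]
width: 0.001
finger_force: 0.0
```

Request:
arm_command --plan '[[[0, 0.1, -0.7, 0, 0], [0, 0, 0, 0, 0], [0, 0, 0, 0, 0]]]'

```text
t: 10.3
ee_pos: [0.4901, -0.2229, 0.0681]
tool_rot: [3.131, 0.252, 0.002]
force: [0.0, -0.3, 0.5]
width: 0.008
finger_force: 0.0
```

Request:
arm_command --plan '[[[0, -0.1, 0.3, 0, 0], [0, 0, 0, -1, 0], [0, 0, 0, -0.7, 0], [0, 0, 0, -0.3, 0], [0, 0, 0, 0, 0], [0, 0, 0, 0, 0]]]'

```text
t: 11.05
ee_pos: [0.4889, -0.2197, 0.0475]
tool_rot: [3.131, 0.252, 0.0]
force: [0.0, -0.4, 0.3]
width: 0.01
finger_force: 0.0
```

Centred over the button. I'll lower in small steps.

Request:
arm_command --plan '[[[0, 0, 0, -0.4, 0], [0, 0, 0, -0.3, 0], [0, 0, 0, -0.2, 0], [0, 0, 0, 0, 0]]]'

```text
t: 11.55
ee_pos: [0.4886, -0.2196, 0.0382]
tool_rot: [-3.131, -0.253, 0.001]
force: [0.3, 0.0, -0.4]
width: 0.004
finger_force: 0.0
```

Request:
arm_command --plan '[[[0, 0, 0, -0.2, 0], [0, 0, 0, 0, 0]]]'

```text
t: 11.8
ee_pos: [0.4886, -0.2196, 0.0363]
tool_rot: [3.131, 0.252, -0.0]
force: [0.1, -0.5, -0.4]
width: 0.008
finger_force: 0.0
```

Request:
arm_command --plan '[[[0, 0, 0, -0.2, 0], [0, 0, 0, 0, 0]]]'

```text
t: 12.05
ee_pos: [0.4886, -0.2196, 0.0342]
tool_rot: [-3.131, -0.252, 0.0]
force: [-0.1, -1.0, 0.5]
width: 0.009
finger_force: 0.0
```

Request:
arm_command --plan '[[[0, 0, 0, -0.2, 0], [0, 0, 0, 0, 0]]]'

```text
t: 12.3
ee_pos: [0.4888, -0.2196, 0.0323]
tool_rot: [3.131, 0.253, 0.0]
force: [0.2, -0.2, -0.7]
width: 0.003
finger_force: 0.0
```

Request:
arm_command --plan '[[[0, 0, 0, -0.2, 0], [0, 0, 0, 0, 0]]]'

```text
t: 12.55
ee_pos: [0.4888, -0.2196, 0.0303]
tool_rot: [3.131, 0.253, 0.0]
force: [-0.5, -0.1, 0.1]
width: 0.008
finger_force: 0.3
```

Request:
arm_command --plan '[[[0, 0, 0, -0.15, 0], [0, 0, 0, 0, 0]]]'

```text
t: 12.8
ee_pos: [0.4885, -0.2196, 0.0286]
tool_rot: [-3.131, -0.252, 0.001]
force: [0.3, 0.3, -1.1]
width: 0.006
finger_force: 0.0
```

Request:
arm_command --plan '[[[0, 0, 0, -0.15, 0], [0, 0, 0, 0, 0]]]'

```text
t: 13.05
ee_pos: [0.4886, -0.2196, 0.0272]
tool_rot: [-3.131, -0.252, 0.0]
force: [-0.4, -0.3, 0.6]
width: 0.006
finger_force: 0.0
```

Request:
arm_command --plan '[[[0, 0, 0, -0.15, 0], [0, 0, 0, 0, 0]]]'

```text
t: 13.3
ee_pos: [0.4888, -0.2197, 0.0262]
tool_rot: [3.131, 0.252, 0.0]
force: [-0.8, 1.3, 4.3]
width: 0.006
finger_force: 1.8
```

Run:
```python
from workcell import grab_frame,telemetry
from h import *
s=telemetry.sense();print(s["ee_pos"],s["force"],s["effort"].round(2))
o=[]
for n,(r,c) in {"scene":(155,300),"top":(205,280)}.items():
    f=grab_frame(n); np.savez(n+"2.npz",**f); b=f["img"][r:r+80,c:c+80,::-1]
    b=(255*(b/255.)**.45).astype(np.uint8)
    o.append(cv2.resize(b,None,fx=5,fy=5,interpolation=cv2.INTER_CUBIC))
cv2.imwrite("pics/z5.png",np.hstack(o))
```

```text
[ 0.48882268 -0.21969588  0.0262067 ] [-0.83172884  1.34819995  4.25344716] [-4.000e-02 -4.146e+01 -1.270e+00 -1.565e+01 -1.000e-02 -3.500e-01
 -0.000e+00]
```

View pics/z5.png

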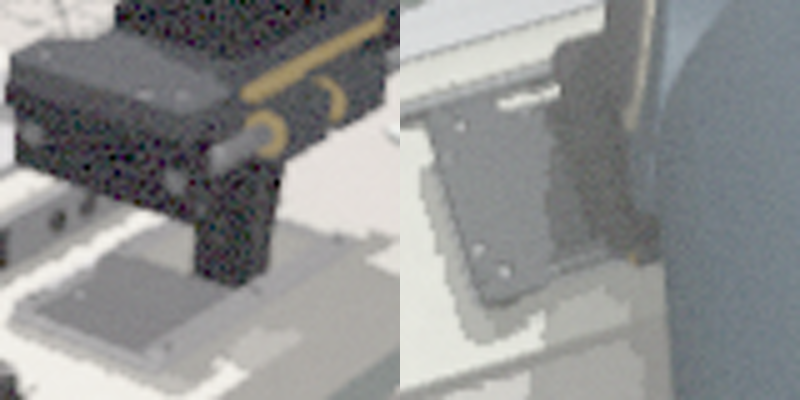

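Request:
arm_command --plan '[[[0, 0, 0, -0.15, 0], [0, 0, 0, 0, 0]]]'

```text
t: 13.65
ee_pos: [0.4889, -0.2197, 0.026]
tool_rot: [3.131, 0.252, 0.0]
force: [-4.6, 2.1, 14.5]
width: 0.004
finger_force: 7.8
```

Request:
arm_command --plan '[[[0, 0, 0, -0.15, 0], [0, 0, 0, 0, 0]]]'

```text
t: 13.9
ee_pos: [0.489, -0.2198, 0.0259]
tool_rot: [3.131, 0.252, 0.0]
force: [-7.3, 3.5, 26.9]
width: 0.004
finger_force: 13.2
```

Hard contact at 27 N, so either the button is already at its stop or something else is in the way. I'll back off and compare images numerically against the earlier view.

Request:
arm_command --plan '[[[0, 0, 0, 0.5, 0], [0, 0, 0, 3, 0], [0, 0, 0, 5, 0], [0, 0.5, -3, 3.7, 0], [0, 0.9, -5.5, 0, 0], [0, 0.9, -5.5, 0, 0], [0, 0.6, -2, 0, 0], [0, 0, 0, 0, 0]]]'

```text
t: 14.9
ee_pos: [0.5171, -0.3813, 0.1439]
tool_rot: [-3.132, -0.248, 0.001]
force: [0.2, 0.9, 0.2]
width: 0.011
finger_force: 0.0
```

Run:
```python
from workcell import grab_frame,telemetry
from h import *
np.set_printoptions(linewidth=200)
for n in("scene","top"):
    a=dict(np.load(n+"1.npz")); f=grab_frame(n); np.savez(n+"3.npz",**f)
    R=cv2.Rodrigues(f["rotation"])[0]
    q=f["K"]@R.T@(np.array([.489,-.22,.053])-f["origin"]); q=q[:2]/q[2]; print(n,q)
    c,r=int(q[0]),int(q[1])
    for g in(a,f): print(g["img"].mean(2)[r-5:r+12,c-9:c+10].astype(int))
```

```text
scene [345.22447546 210.34425346]
[[111  99  99 100 100 100  98 100 102 104 102 102 102 100  99 100 103 101  97]
 [101 100  98 101 100  99 100  99 103 102 103 105 104 101 101 100 101  99 100]
 [100  98  98  99 101  99  99  98 101 103 102 103 100  99 102 101 100 100 102]
 [ 99  99  98  99  99 100  96  98  97  96  95  95 101 101 104 101 101  97 126]
 [113 107 100  98 100 102 102 100  94  93  92  91  85  93 100 101 114 141 171]
 [120 114 110 110 107 118 113  79  97 112 113 108  83  71 108 144 165 179 188]
 [104 101 110 121 117 127 115  67  80  96  95  95  75  70 139 182 192 190 195]
 [ 82  75 104 122 112 117 121 106 100  95  67  67 119 143 144 157 179 180 159]
 [ 63  81 115 122 110 118 127 125 127 124 147 166 174 185 152 120 145 144 102]
 [ 60  88 124 129 125 125 124 124 134 153 189 201 189 193 166 111 103  96  88]
 [ 57  89 118 123 123 122 135 155 168 184 190 191 182 172 137  95  86  87 132]
 [ 62  93 116 118 121 132 162 183 187 189 191 175 144 119  92  87  99 137 186]
 [ 59  98 122 131 151 167 182 188 190 182 158 128  92  89  86 131 168 191 206]
 [ 73 118 162 178 182 190 187 190 182 1
[... 3641 characters left out ...]
85 172 137 163 147  73  82  94  86  77  89 140 139 145 184 183 181]
 [175 189 188 183 168 160 168 142  80  75  78 105 137 146 141 156 182 181 182]
 [164 186 185 188 172 126 154 160 151 151 147 145 148 140 144 175 181 182 180]
 [164 185 187 185 183 155 115 144 154 153 152 139 132 164 176 182 183 184 180]
 [163 174 186 183 185 179 168 164 132 132 153 171 171 180 187 185 181 173 167]
 [175 165 183 184 185 182 182 181 173 170 174 180 183 185 183 167 160 153 165]
 [178 158 185 184 183 184 185 185 185 185 179 173 164 154 165 161 165 140 177]
 [179 162 172 184 186 184 187 180 166 161 145 165 168 168 164 179 177 167 177]
 [185 177 168 182 175 164 162 166 167 173 150 167 176 177 172 174 177 177 175]]
```

The button's dark top has sunk by the expected shift in the scene view, so it is latched and stays down. Stopping at 47 mm means the tips are 20.8 mm above the reported TCP. Next I'll go to the +y side of the rib at about (0.476, -0.136) and close.

Request:
arm_command --plan '[[[0, -0.8, 4.9, 0, 0], [0, -0.8, 4.9, 0, 0], [0, -0.8, 4.9, 0, 0], [0, -0.8, 4.9, 0, 0], [0, -0.8, 4.9, 0, 0], [0, 0, 0, -2, 0], [0, 0, 0, -2, 0], [0, 0, 0, 0, 0], [0, 0, 0, 0, 0]]]'

```text
t: 16.12
ee_pos: [0.4779, -0.1339, 0.1055]
tool_rot: [3.131, 0.254, 0.001]
force: [-0.1, -0.3, -0.6]
width: 0.004
finger_force: 0.0
```

Request:
arm_command --plan '[[[0, -0.2, 0, -2, 0], [0, 0, 0, -1.5, 0], [0, 0, 0, -1, 0], [0, 0, 0, -0.5, 0], [0, 0, 0, -0.5, 0], [0, 0, 0, 0, 0]]]'

```text
t: 16.88
ee_pos: [0.4757, -0.1346, 0.0497]
tool_rot: [-3.131, -0.252, 0.0]
force: [-0.5, 0.6, 0.9]
width: 0.001
finger_force: 0.0
```

Request:
arm_command --plan '[[[0, 0.08, -0.5, 0, 0], [0, 0.08, -0.5, 0, 0], [0, 0.08, -0.5, 0, 0], [0, 0.08, -0.5, 0, 0]]]'

```text
t: 17.38
ee_pos: [0.479, -0.1544, 0.05]
tool_rot: [-3.131, -0.253, -0.0]
force: [-0.7, 2.3, 1.3]
width: 0.005
finger_force: 1.1
```

Request:
arm_command --plan '[[[0, 0.08, -0.5, 0, 0], [0, 0.08, -0.5, 0, 0], [0, 0.08, -0.5, 0, 0], [0, 0.08, -0.5, 0, 0], [0, 0.08, -0.5, 0, 0], [0, 0.08, -0.5, 0, 0], [0, 0.08, -0.5, 0, 0], [0, 0.08, -0.5, 0, 0], [0, 0.08, -0.5, 0, 0]]]'

```text
t: 18.5
ee_pos: [0.4862, -0.2, 0.0499]
tool_rot: [3.131, 0.253, 0.0]
force: [0.6, 0.9, 1.8]
width: 0.004
finger_force: 1.1
```

Request:
arm_command --plan '[[[0, 0.03, -0.2, 0, 0], [0, 0.03, -0.2, 0, 0], [0, 0, 0, 0, 0]]]'

```text
t: 18.88
ee_pos: [0.4867, -0.204, 0.0498]
tool_rot: [3.131, 0.252, 0.0]
force: [0.2, 0.8, 0.1]
width: 0.005
finger_force: 0.4
```

Request:
arm_command --plan '[[[0, 0.02, -0.15, 0, 0], [0, 0.02, -0.1, 0, 0], [0, 0, 0, 0, 0]]]'

```text
t: 19.25
ee_pos: [0.4871, -0.2062, 0.0498]
tool_rot: [3.131, 0.253, -0.0]
force: [0.3, 2.3, -0.3]
width: 0.007
finger_force: 0.8
```

Request:
arm_command --plan '[[[0, 0.02, -0.15, 0, 0], [0, 0, 0, 0, 0]]]'

```text
t: 19.5
ee_pos: [0.4872, -0.2072, 0.0498]
tool_rot: [-3.131, -0.253, 0.0]
force: [-0.2, 2.2, 1.3]
width: 0.002
finger_force: 1.7
```

Request:
arm_command --plan '[[[0, 0.02, -0.15, 0, 0], [0, 0, 0, 0, 0]]]'

```text
t: 19.75
ee_pos: [0.4872, -0.2072, 0.0498]
tool_rot: [-3.129, -0.254, 0.002]
force: [0.1, 6.0, 2.7]
width: 0.004
finger_force: 3.3
```

Request:
arm_command --plan '[[[0, 0.02, -0.15, 0, 0], [0, 0, 0, 0, 0]]]'

```text
t: 20.0
ee_pos: [0.4872, -0.2072, 0.0498]
tool_rot: [-3.127, -0.255, 0.003]
force: [-1.7, 9.2, 5.1]
width: 0.01
finger_force: 4.8
```

Hard stop reached, so the cover is shut. Retreating.

Request:
arm_command --plan '[[[0, -0.13, 0.8, 0, 0], [0, 0, 0.2, 0, 0], [0, 0, 0, 3, 0], [0, 0, 0, 5, 0], [0, 0, 0, 3, 0], [0, 0.8, -5, 0, 0], [0, 0.8, -5, 0, 0], [0, 0.8, -5, 0, 0], [0, 0.8, -5, 0, 0], [0, 0, 0, 0, 0]]]'

```text
t: 21.25
ee_pos: [0.5163, -0.4071, 0.1592]
tool_rot: [3.129, 0.24, -0.002]
force: [-0.1, 0.8, -0.1]
width: 0.007
finger_force: 0.0
```

Run:
```python
from workcell import grab_frame,telemetry
from h import *
np.set_printoptions(linewidth=220)
s=telemetry.sense();print(s["t"],s["ee_pos"],s["force"])
a=dict(np.load("top0.npz"));f=grab_frame("top");np.savez("top4.npz",**f)
c,sn=np.cos(.158),np.sin(.158);R=cv2.Rodrigues(f["rotation"])[0]
def prof(g,x,y,z):
    dx,dy=(x+57)/1e3,(y+65)/1e3;p=np.array([.489+c*dx-sn*dy,-.22+sn*dx+c*dy,z]);q=f["K"]@R.T@(p-f["origin"]);q=q[:2]/q[2]
    return int(cv2.getRectSubPix(g["img"].mean(2).astype(np.float32),(1,1),tuple(map(float,q)))[0,0])
print([y for y in range(-102,-20,3)])
for g in(a,f):
    for x in(-50,-62):print([prof(g,x,y,.0665) for y in range(-102,-20,3)])
d=np.abs(a["img"].astype(int)-f["img"]).max(2)
for n,(u,v) in {"dial":(262,262),"petri":(209,230),"marker":(358,195),"tubes":(280,188)}.items(): print(n,d[v-14:v+15,u-14:u+15].max(),(d[v-14:v+15,u-14:u+15]>40).sum())
```

```text
21.25 [ 0.51632687 -0.40706695  0.15917588] [-0.14867307  0.77061306 -0.11170764]
[-102, -99, -96, -93, -90, -87, -84, -81, -78, -75, -72, -69, -66, -63, -60, -57, -54, -51, -48, -45, -42, -39, -36, -33, -30, -27, -24, -21]
[157, 152, 127, 138, 107, 99, 101, 108, 106, 110, 107, 93, 98, 99, 68, 89, 108, 106, 109, 109, 103, 96, 109, 110, 164, 168, 168, 167]
[154, 145, 125, 133, 109, 106, 105, 108, 109, 119, 106, 96, 102, 102, 73, 93, 106, 92, 105, 109, 100, 106, 108, 107, 161, 167, 168, 167]
[168, 164, 111, 114, 112, 110, 117, 113, 100, 109, 99, 106, 108, 75, 104, 117, 110, 116, 117, 116, 113, 114, 124, 178, 180, 180, 181, 181]
[166, 158, 108, 116, 105, 106, 116, 111, 100, 105, 98, 109, 110, 74, 104, 117, 120, 117, 119, 110, 111, 118, 98, 167, 179, 179, 180, 182]
dial 21 0
petri 73 22
marker 18 0
tubes 20 0
```

Run:
```python
from workcell import grab_frame
from h import *
for n,(u,v) in {"top":(209,230),"scene":(211,262)}.items():
    a=np.load(n+"0.npz")["img"];f=grab_frame(n)["img"];s=np.s_[v-28:v+28,u-32:u+32]
    A,B=[cv2.cvtColor(i,cv2.COLOR_RGB2GRAY)[s].astype(np.float32) for i in(a,f)]
    d=np.abs(A-B);ys,xs=np.where(d>25);print(n,cv2.phaseCorrelate(A,B,cv2.createHanningWindow((64,56),cv2.CV_32F)),len(xs),xs.min(initial=99)+u-32,xs.max(initial=0)+u-32,ys.min(initial=99)+v-28,ys.max(initial=0)+v-28,(B-A)[d>25].mean() if len(xs) else 0)
```

```text
top ((0.42244189649639097, -0.3831875362619215), 0.836735063791275) 172 185 229 207 250 37.23256
scene ((-1.2015827715328626, -0.15584661886039797), 0.8209003217518329) 381 181 238 242 287 15.577428
```

Run:
```python
from h import *
for n,(u,v),k,ctl in (("top",(209,230),"1234",(204,108)),("scene",(211,262),"123",(145,190))):
  for i in k:
    for (x,y) in((u,v),ctl):
      s=np.s_[y-28:y+28,x-32:x+32]
      A,B=[cv2.Canny(cv2.cvtColor(np.load(n+j+".npz")["img"],cv2.COLOR_RGB2GRAY),60,150)[s].astype(np.float32) for j in("0",i)]
      print(n,i,(x,y),np.round(cv2.phaseCorrelate(A,B)[0],2),end=" ; ")
      A,B=[np.load(n+j+".npz")["img"].mean(2)[y,x-32:x+33:2].astype(int) for j in("0",i)]
      print((B-A).tolist() if i in"13" else "")
```

```text
top 1 (209, 230) [-0.54 -0.66] ; [15, 12, 17, 12, 26, 16, 20, 19, 20, 19, 17, 17, 17, 20, 21, 20, 16, 20, 20, 20, 21, 20, 18, 14, 17, 14, 38, 14, 17, 16, 19, 18, 17]
top 1 (204, 108) [ 0.02 -0.09] ; [14, 15, 13, 11, 12, 20, 14, 15, 11, 14, 16, 17, 15, 17, 16, 15, 15, 14, 13, 15, 14, 15, 16, 19, 19, 14, 12, 15, 10, 10, 9, 9, 3]
top 2 (209, 230) [-0.73 -0.77] ; 
top 2 (204, 108) [ 0.03 -0.11] ; 
top 3 (209, 230) [-0.64 -0.78] ; [13, 14, 14, 13, 17, 12, 20, 18, 16, 16, 14, 16, 17, 20, 20, 17, 17, 19, 16, 19, 17, 20, 17, 15, 18, 4, 36, 13, 14, 12, 19, 18, 14]
top 3 (204, 108) [0.01 0.09] ; [12, 11, 12, 8, 10, 14, 11, 15, 11, 14, 16, 14, 13, 14, 15, 13, 13, 18, 15, 13, 14, 15, 15, 19, 15, 14, 11, 12, 11, 7, 11, 9, 6]
top 4 (209, 230) [-0.68 -1.04] ; 
top 4 (204, 108) [-0.02  0.  ] ; 
scene 1 (211, 262) [-0.85  0.  ] ; [8, 2, 26, 21, 19, 17, 17, 18, 19, 20, 21, 19, 20, 17, 20, 20, 21, 25, 5, 26, 19, 18, 18, 20, 19, 19, 18, -4, 8, 40, 13, 9, 10]
scene 1 (145, 190) [-0.02  0.05] ; [6, 4, 6, 3, 7, 9, 4, 6, 6, 3, 4, 5, 4, 8, 6, 7, 5, 1, 7, 6, 4, 6, 4, 6, 3, 6, 2, 1, 3, 6, 2, 2, 5]
scene 2 (211, 262) [-0.97 -0.09] ; 
scene 2 (145, 190) [0.02 0.06] ; 
scene 3 (211, 262) [-1.06 -0.04] ; [9, -3, 42, 19, 19, 16, 16, 18, 19, 21, 20, 20, 20, 18, 20, 3, 22, 28, 22, 28, 19, 19, 17, 21, 20, 20, 17, -20, 15, 51, 11, 8, 11]
scene 3 (145, 190) [ 0.19 -0.07] ; [5, 5, 6, 4, 5, 9, 4, 6, 10, 6, 6, 7, 8, 3, 5, 7, 7, 5, 4, 7, 4, 7, 2, 8, 4, 8, 4, 3, 4, 5, 4, 4, 5]
```

The cover edge is at its shut position, and the dial, tubes and marker match the first image. The petri dishes read about 1 px off the first image, already so before I pressed the button, and the arm never came near them. Handing in.

```bash
python3 -c "
from workcell import manip
print(manip.close_job())"
```

```text
the job is handed in; nothing more can be done
None
```

I opened the cover, pressed the reset button until it latched (27 N at its hard stop), pushed the cover fully shut and handed the job in at about 21 s; the dial, tubes and marker are unchanged, but the petri dishes read about 1 px (1–2 mm) off the first images, cause unknown, though the arm never went near them.

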